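# Sweep the socket switches of a bench power strip off

### The arm

A 6-joint arm with a two-finger parallel gripper is mounted at the origin on a cart in front of the work surface, level with it; the furniture and walls round the work are solid. World frame = base frame: x ahead of the robot, y to its left, z up, the work surface at z = 0. Lengths are in mm, angles in rad, forces in N, time in s.
With the tool pointing down it reaches from about 400 to 925 mm from the base axis. Payload 12.5 kg.
Tool frame: the origin (TCP) lies on the centre line of the jaws, within the pads' length; the fingertips stand 17 mm ahead of it and the grasp point (between the pads) lies 2 mm behind it; z points along the fingers, y is the line along which they close (so a half turn about z gives the same grasp; the last joint's range is limited). The gripper opens to 95 mm and grips with 3 to 60 N. Pads are 20 mm wide; open, the fingers measure 119 mm over their backs; the gripper's body (75 mm by 180 mm) begins 59 mm behind the grasp point.
Start: joints at [-1.356, 0.491, 1.559, -0, 1.092, -0.106], TCP at [197.101, -593.124, 231.661] pointing down, gripper open.
Joint ranges: [-3.1, 3.1], [-0.84, 2.19], [0.05, 2.79], [-1.13, 4.28], [0.06, 2.93], [-2.69, 2.69]. Speed limits (rad/s): [2.22, 2.22, 2.79, 3.14, 3.14, 3.14].

### API

Orientations are given as [roll, pitch, yaw] about the fixed x, y, z axes, in that order (R = Rz(yaw) Ry(pitch) Rx(roll)).
In Python, from cell import env gives the robot as it stands.
- The arm moves only by the tool drive_tool, never from a script. Its argument "deltas" is text: rows parted by semicolons, each of 4 numbers parted by spaces: the shift along the world's x, y, z normalised to -1 to 1, where 1 is 100 mm, then the turn about the world's z normalised to -1 to 1, where 1 is 180 degrees. A call has 1 to 10 rows; each row shifts and turns the commanded pose from where the row before left it; what a row does not reach is not made up. A row lasts 1/12 s, in which the tool goes at most 41.7 mm and 7.16 degrees, less where a joint would pass 70% of its speed; a pose out of reach is approached as far as the arm can. A call with a number of a shift or a turn outside -1 to 1 is refused whole. A call with a gripper value outside its range is refused whole. "gripper" is the closure, from 0 (fully open) to 1 (shut), set as the call begins (left out, the last holds). The fingers move at their own pace and stop on an object; the grip force is fixed at half the most. Time passes only in rows, so rows that do not move let the fingers close. It gives the time, the measured TCP pose, the force, the opening and the grip force at its end, in the units of the state.
- env.state(): the state, without advancing time (a new reading comes with each control period).
- env.read_camera(name): name is "side" or "top" or "wrist"; returns (picture, depth): 384x512x3 uint8, red, green, blue; 384x512 float32, mm along the optical axis (not along the pixel's ray), 0 where there is no reading.
- env.camera_params(name): a dict with "mtx" (3x3 intrinsics, pixels), "camera_from_world" (4x4, takes a point from world to camera coordinates); the wrist camera has in their place "mount" (4x4, takes a point from camera to tool coordinates, whose origin is the TCP and whose axes are the flange's). Camera axes: x right, y down, z forward; pixel columns grow to the right and rows downward; lengths in mm; the calibration is good to about 2 mm. The wrist camera is an equidistant fisheye: a pixel r from the principal point sees the ray r / f radians off the axis. A picture is of the moment at which its call begins: read the wrist's pose just before it. camera_params takes no time and is no camera call.
- env.job_done(): hands the job in; it is judged then, once.
The state is a dict: "t": time; "joints": joint angles; "qvel": joint speeds; "tau": joint torques, N m; "eef_pos": TCP position; "tcp_rot": TCP orientation; "ft_force": force on the tool from outside, world axes, zero at the start; "moment": the same for the moment, N m; "opening": opening from 0.0 (shut) to 1.0 (fully open); "grip_force": force on a finger pad.
Only numpy, scipy, OpenCV 4.12 (cv2) and the standard library are available. Lean on these libraries where they do the work, as an engineer would, in place of code of your own. Each camera call takes 0.05 s, during which the arm holds its last target. There are 200 camera calls.

### The job

The power strip's lead is about to go in, so every socket must be dead first: with the fingertips, lightly trace along the row of five socket rockers in one pass, from the end away from the inlet towards the inlet, without taking the hand away from the row on the way, so that each rocker ends off (its dotted end, the one nearer the inlet, snapped down). Leave the wide master rocker on. Only touch: do not grip, lift, tip or shove the strip or press hard, and leave the things lying around it where they are.

Things in the scene. Friction and masses are not known exactly. Their poses are not given: they have to be found in the camera images.
- strip: loose five-way bench power strip on rubber feet, aluminium housing 84 (x) x 336 (y) x 40 mm (z), about 0.9 kg, nothing plugged in. Origin: centre of its underside; z up; y along it towards the end with the appliance inlet; x from its row of rockers across to its row of sockets. Its flat top is at z = 40 mm; bezels and socket faces are at most 1 mm proud of it
- rocker_1 (a joint): socket rocker farthest from the inlet, rad: -0.2 = on (end away from the inlet down), +0.2 = off (inlet end, with a white dot, down). It starts on. All five are black dished keys 30 mm long (y), 16 mm wide, in one line at strip x = -27 mm, at y = -138, -88, -38, +12, +62 mm
- rocker_2 (a joint): second rocker, same signs; starts on, off or, rarely, hanging half way. Heights over the strip's underside, each rocker: pivot 38.5 mm, middle of the key 42.5, an end that is down 41.8, half way 44.8, up 47.8. It snaps to the nearer side and stays there (within 0.03 rad of half way it may hang); a light push of 1 to 4 N on the raised end turns it
- rocker_3 (a joint): third rocker, same signs; starts on. A fingertip drawn towards the inlet with its lowest edge 42 to 44 mm above the strip's underside passes the low end of a rocker that is on, rides onto its raised inlet end and snaps it off
- rocker_4 (a joint): fourth rocker, same signs; starts like rocker 2. A rocker that is already off has its blunt raised end towards a fingertip coming along the row: it catches there and is to be passed over, above 48 mm (52 mm is enough)
- rocker_5 (a joint): socket rocker nearest the inlet, same signs; starts on. From its inlet end (y = +77 mm) 33 mm of flat top follow before the master rocker begins (y = +110 mm)
- master (a joint): wide master rocker, 30 mm long, 24 mm wide, at strip x = -21 mm, y = +125 mm, next to the inlet; same heights, action and signs; starts on and stays on
- rocker_1_centre (a point): point over the pivot of rocker 1, fixed to the strip, 42.5 mm above its underside
- rocker_5_centre (a point): the same for rocker 5; the line from rocker_1_centre to here is the line to follow, 200 mm long
- marker: bystander: felt pen, 132 mm long, 12 mm thick, lying; origin on it. Leave it where it is
- battery_1: bystander: AA cell, 50 mm long, lying; origin on it. Leave it where it is
- probe_red: bystander: slim meter test probe, 125 mm long, lying; origin on it. Leave it where it is

How it is judged:
By the outcome, as a careful person would: the job done as asked, in the order asked, and still so for the second after the job is handed in, with the robot touching nothing.
It also fails if it takes over 48 s, if anything falls off the work surface, if the arm or the gripper's body presses on something with over 40 N, if the wrist force passes 120 N, or if a joint passes its speed limit or range.

## Working session

There is one attempt and no reset: what is moved stays moved. The work goes in short steps, Python scripts to look and compute and a tool call to move; the robot and the scene stay as the last step left them, time stands still between calls to the robot, and variables do not carry over. Pictures are saved under pics/ and viewed, at most 10 in all, crops included, and the job is handed in when it is done.

Besides the shell and the picture viewer there is one more tool, called after "Emit:" by a JSON object that holds its "fn" and its "kwargs". drive_tool: Moves the arm, as the interface text tells. Its arguments: {"type":"object","properties":{"deltas":{"type":"string"},"gripper":{"type":"number"}},"required":["deltas"]}

```bash
mkdir -p pics; python3 - <<'E'
from cell import env
import cv2,numpy as np
s=env.state();print(s)
for n in ("top","side"):
    p,d=env.read_camera(n);cv2.imwrite(f"pics/{n}0.png",p[:,:,::-1]);np.save(f"pics/{n}0.npy",d)
    c=env.camera_params(n);print(n,c)
a=cv2.imread("pics/top0.png");cv2.imwrite("pics/t0b.png",cv2.resize(a,(800,600),interpolation=cv2.INTER_CUBIC))
E
```

```text
{'t': 0.0, 'joints': array([-1.35557710e+00,  4.91541942e-01,  1.55947258e+00, -3.15248691e-06,
        1.09167335e+00, -1.05589276e-01]), 'qvel': array([ 0.00059912,  0.00137496, -0.00121419, -0.00079981, -0.00071946,
        0.00201292]), 'tau': array([ 2.43028808e-03, -6.12638426e+01, -2.58182716e+01,  6.93232007e-02,
        4.82455327e-02, -8.25799111e-05]), 'eef_pos': array([ 197.06150675, -592.87778133,  231.06471346]), 'tcp_rot': array([-3.14050324e+00, -1.12647741e-04,  3.20809901e-01]), 'ft_force': array([ 0.09964242,  0.7173258 , -0.6808819 ]), 'moment': array([-0.01056328, -0.01187566,  0.03680078]), 'grip_force': 0.0, 'opening': 0.9973567641194178}
top {'mtx': array([[467.81021818,   0.        , 266.23826475],
       [  0.        , 467.81021818, 188.799259  ],
       [  0.        ,   0.        ,   1.        ]]), 'camera_from_world': array([[-1.45536807e-02, -9.99231862e-01, -3.63851071e-02,
         9.36546260e+01],
       [-9.82152653e-01,  2.11104218e-02, -1.86897073e-01,
         5.48651984e+02],
       [ 1.87521616e-01,  3.30156891e-02, -9.81705459e-01,
         8.63655974e+02],
       [ 0.00000000e+00,  0.00000000e+00,  0.00000000e+00,
         1.00000000e+00]])}
side {'mtx': array([[496.42749921,   0.        , 252.41493553],
       [  0.        , 496.42749921, 186.80347103],
       [  0.        ,   0.        ,   1.        ]]), 'camera_from_world': array([[-9.98269046e-01,  5.77465652e-02, -1.11466087e-02,
         5.42619617e+02],
       [ 3.60038472e-02,  4.50180822e-01, -8.92211270e-01,
         2.75065669e+01],
       [-4.65041468e-02, -8.91068214e-01, -4.51480678e-01,
         9.95408036e+02],
       [ 0.00000000e+00,  0.00000000e+00,  0.00000000e+00,
         1.00000000e+00]])}
```

View pics/t0b.png

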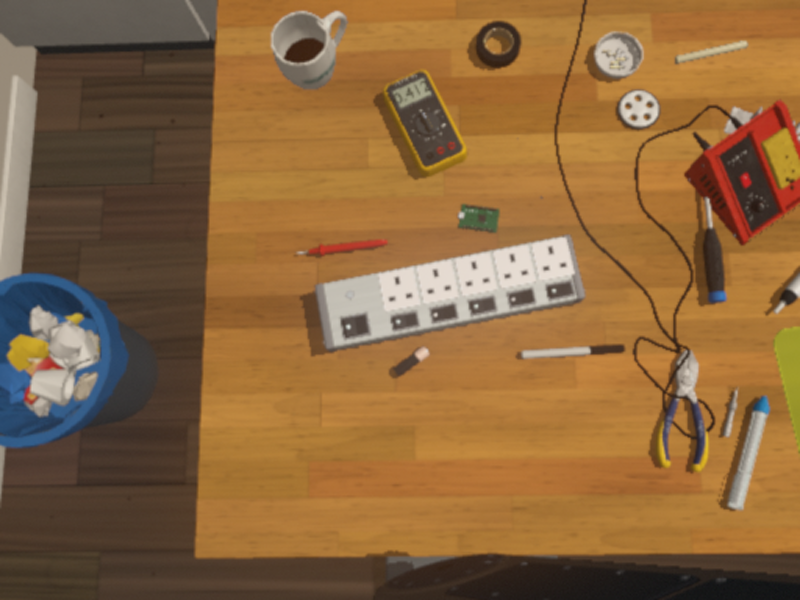

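View pics/side0.png

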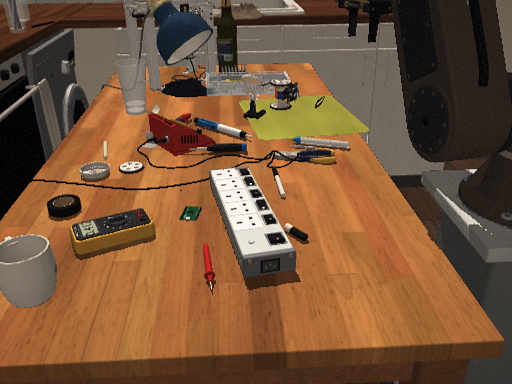

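The top view shows the strip from about (318,285)-(330,348) (inlet end, left) to (570,238)-(582,300), with the rockers on the robot's side from (560,290) to (403,320) and the master at (354,326). I'll enlarge both views.

```bash
python3 - <<'E'
import cv2,numpy as np
a=cv2.imread("pics/top0.png")[145:230,195:380]
cv2.imwrite("pics/tc.png",cv2.resize(a,(740,340),interpolation=cv2.INTER_CUBIC))
a=cv2.imread("pics/side0.png")[160:280,200:310]
cv2.imwrite("pics/sc.png",cv2.resize(a,(550,600),interpolation=cv2.INTER_CUBIC))
E
```

```text
(no output)
```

View pics/tc.png

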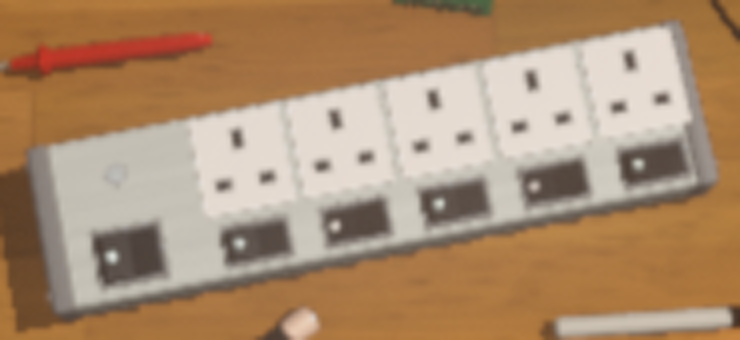

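View pics/sc.png

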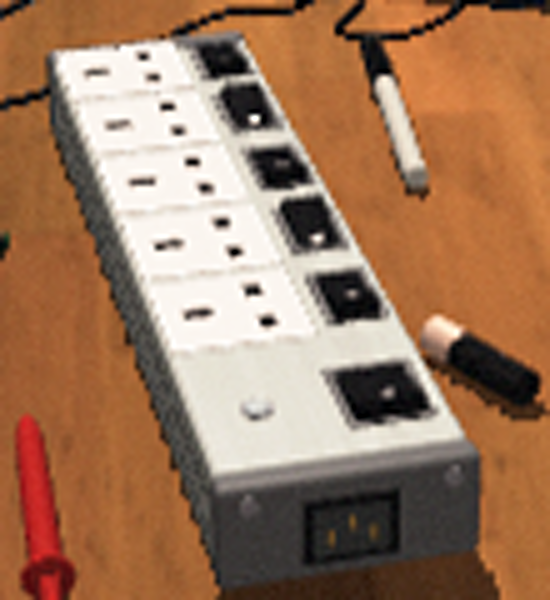

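In the crops, rockers 2 (555,182) and 4 (356,220) differ: bright, low dots at the inlet end, so off. Rockers 1, 3 and 5 and the master have dimmer, raised dots, so on. I'll fit the pose from both views.

```bash
python3 - <<'E'
from cell import env
import cv2,numpy as np
from scipy.optimize import least_squares
T=np.array([[653,161],[555,182],[455,202],[356,220],[256,242],[129,253]])/4+[195,145]-.4
S=np.array([[220,60],[247,105],[279,168],[312,223],[347,297],[383,394]])/5+[200,160]-.4
L=np.array([[-27,-138,42],[-27,-88,42],[-27,-38,42],[-27,12,42],[-27,62,42],[-21,125,42.]])
def proj(n,P):
    c=env.camera_params(n);M=c["camera_from_world"];q=(P@M[:3,:3].T+M[:3,3])@c["mtx"].T;return q[:,:2]/q[:,2:]
def W(p):
    c,s=np.cos(p[3]),np.sin(p[3]);return L@np.array([[c,-s,0],[s,c,0],[0,0,1]]).T+p[:3]
for use in ("ts","t","s"):
    f=lambda p:np.concatenate([(proj("top",W(p))-T).ravel()*('t' in use),(proj("side",W(p))-S).ravel()*('s' in use),[0 if use=="ts" else p[2]]])
    r=least_squares(f,[600,0,0,0]);print(use,r.x.round(3),np.abs(r.fun).max().round(2))
    if use=="ts":print(W(r.x).round(1),f(r.x).round(1))
# depth check
d=np.load("pics/top0.npy");c=env.camera_params("top");M=np.linalg.inv(c["camera_from_world"])
for u,v in [(225,195),(240,187),(330,172),(230,235)]:
    p=np.linalg.inv(c["mtx"])@[u,v,1]*d[v,u];print(u,v,(M[:3,:3]@p+M[:3,3]).round(1))
E
```

```text
ts [ 5.57859e+02  4.34980e+01 -1.49500e+00  1.81000e-01] 0.96
[[556.2 -97.1  40.5]
 [547.2 -47.9  40.5]
 [538.1   1.3  40.5]
 [529.1  50.4  40.5]
 [520.1  99.6  40.5]
 [514.7 162.7  40.5]] [-0.   0.3 -0.3  0.1 -0.1  0.1 -0.1  0.6  0.1  0.1  0.   0.7 -0.1 -0.3
  0.   1.  -0.4 -0.5 -0.4  0.7 -0.1 -0.6 -0.6 -0.5  0. ]
t [ 5.58213e+02  4.33380e+01 -7.00000e-03  1.78000e-01] 0.32
s [5.5760e+02 4.6675e+01 6.0000e-02 1.8200e-01] 0.95
225 195 [542.  166.6  40. ]
240 187 [557.7 136.6  39.5]
330 172 [584.1 -43.4  40.2]
230 235 [466.  161.1  -0.5]
```

The pose fits well: yaw is about 0.18 and rocker 1 is at about (556,-97), with the top at z=40 as given. I'll move the closed hand above the far end of the row, with the 20 mm pad width along the row.

Emit:
{"fn": "drive_tool", "kwargs": {"deltas": "0.2 0.26 0 0.025; 0.2 0.26 0 0.025; 0.2 0.26 0 0.025; 0.2 0.26 0 0.025; 0.2 0.26 0 0.025; 0.2 0.26 0 0.025; 0.2 0.26 0 0.025; 0.2 0.26 0 0.025; 0.2 0.26 0 0.025", "gripper": 1}}

```text
t: 0.85
eef_pos: [377.7, -357.6, 231.5]
tcp_rot: [-3.141, -0.0, 1.031]
ft_force: [0.9, -0.3, 0.1]
opening: 0.43
grip_force: 0.0
```

Emit:
{"fn": "drive_tool", "kwargs": {"deltas": "0.2 0.26 0 0.025; 0.2 0.26 0 0.025; 0.2 0.26 0 0.025; 0.2 0.26 0 0.025; 0.2 0.26 0 0.025; 0.2 0.26 0 0.025; 0.2 0.26 0 0.025; 0.2 0.26 0 0.025; 0 0 0 0.02; 0 0 0 0"}}

```text
t: 1.68
eef_pos: [537.6, -149.7, 231.2]
tcp_rot: [-3.141, -0.0, 1.724]
ft_force: [0.2, -0.4, -0.2]
opening: 0.003
grip_force: 0.0
```

```bash
python3 - <<'E'
from cell import env
import cv2
s=env.state();print(s)
p,d=env.read_camera("wrist");cv2.imwrite("pics/w1.png",p[:,:,::-1]);print(env.camera_params("wrist"))
E
```

```text
{'t': 1.6833, 'joints': array([-3.89840005e-01,  3.96698858e-01,  1.72500571e+00,  2.27152110e-05,
        1.02057781e+00, -5.43495589e-01]), 'qvel': array([-0.04238336, -0.00872481,  0.01576722, -0.00414823, -0.00192424,
        0.10520757]), 'tau': array([  1.91541374, -53.35593939, -25.13760388,   0.16324828,
         0.07365113,  -0.96034493]), 'eef_pos': array([ 537.64690001, -149.65095324,  231.19812304]), 'tcp_rot': array([-3.14101233e+00, -3.73240111e-04,  1.72443992e+00]), 'ft_force': array([ 0.15995001, -0.4449303 , -0.21396106]), 'moment': array([-0.0390136 , -0.13254399, -0.01233107]), 'grip_force': 0.0, 'opening': 0.0029654609950307085}
{'mtx': array([[297.31863964,   0.        , 252.28245047],
       [  0.        , 297.31863964, 191.69342915],
       [  0.        ,   0.        ,   1.        ]]), 'mount': array([[ 5.05255742e-04, -9.56470762e-01, -2.91827735e-01,
         8.28392208e+01],
       [ 9.99999393e-01,  7.68955278e-04, -7.88916808e-04,
         3.39230727e-01],
       [ 9.78978337e-04, -2.91827159e-01,  9.56470570e-01,
        -1.52970177e+02],
       [ 0.00000000e+00,  0.00000000e+00,  0.00000000e+00,
         1.00000000e+00]])}
```

View pics/w1.png

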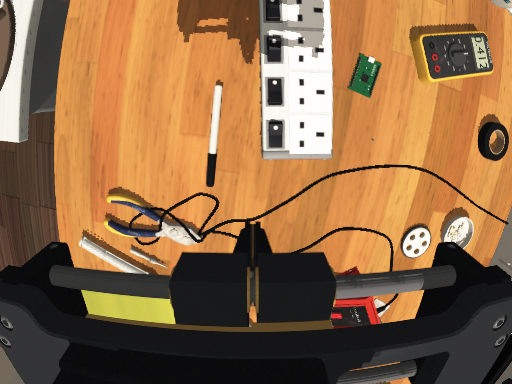

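The wrist view shows rockers 1–4 at about (275,133), (276,91), (275,47) and (275,9), with the hand square to the row and the closed fingertips at (253,230). I'll locate rockers from this view as a check.

```bash
cat > h.py <<'E'
from cell import env
import numpy as np
from scipy.spatial.transform import Rotation as Ro
def wpix(s,px,z):
    c=env.camera_params("wrist");m=np.array(c["mount"]);K=c["mtx"]
    R=Ro.from_euler("xyz",s["tcp_rot"]).as_matrix();out=[]
    for u,v in px:
        a=np.array([u-K[0,2],v-K[1,2]]);r=np.hypot(*a);t=r/K[0,0]
        ray=R@m[:3,:3]@np.r_[a/r*np.sin(t),np.cos(t)];o=R@m[:3,3]+s["eef_pos"]
        out.append(o+ray*(z-o[2])/ray[2])
    return np.array(out)
E
python3 - <<'E'
from h import *;import cv2
s=env.state()
print(wpix(s,[(275,133),(276,91),(275,47),(275,9)],42.).round(1))
a=cv2.imread("pics/w1.png")[0:165,230:350];cv2.imwrite("pics/w1c.png",cv2.resize(a,(432,594),interpolation=cv2.INTER_CUBIC))
E
```

```text
[[555.6 -98.1  42. ]
 [549.1 -49.9  42. ]
 [540.3   0.8  42. ]
 [533.6  47.2  42. ]]
```

View pics/w1c.png

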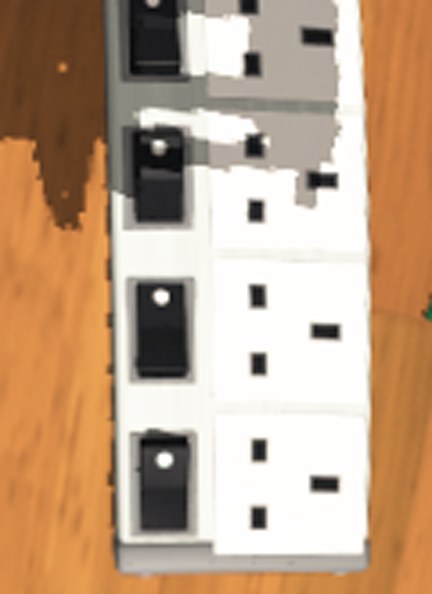

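The wrist view agrees (rocker 1 at 555.6,-98.1), and its crop shows rocker 2 off, with 1 and 3 on. I'll go down to hover just before rocker 1.

Emit:
{"fn": "drive_tool", "kwargs": {"deltas": "0.08 0.08 -0.2 0.005; 0.08 0.08 -0.2 0.005; 0.08 0.07 -0.25 0; 0 0 -0.3 0; 0 0 -0.3 0; 0 0 -0.2 0; 0 0 -0.1 0; 0 0 0 0; 0 0 0 0; 0 0 0 0"}}

```text
t: 2.57
eef_pos: [561.6, -128.7, 78.0]
tcp_rot: [3.14, 0.001, 1.749]
ft_force: [0.4, -0.3, 0.1]
opening: 0.008
grip_force: 0.0
```

Emit:
{"fn": "drive_tool", "kwargs": {"deltas": "0 0 -0.06 0; 0 0 -0.06 0; 0 0 -0.04 0; 0 0 -0.02 0; 0 0 0 0; 0 0 0 0; 0 0 0 0"}}

```text
t: 3.15
eef_pos: [561.2, -128.1, 58.8]
tcp_rot: [3.141, 0.0, 1.75]
ft_force: [0.5, -0.4, 0.5]
opening: 0.006
grip_force: 0.0
```

```bash
python3 - <<'E'
from h import *
s=env.state();print(s["eef_pos"],s["ft_force"],s["tcp_rot"])
E
```

```text
[ 561.18502609 -128.13208181   58.77627796] [ 0.45461177 -0.41114628  0.4916887 ] [3.14137920e+00 9.79889262e-05 1.75025963e+00]
```

Emit:
{"fn": "drive_tool", "kwargs": {"deltas": "0 0 0.015 0; -0.01 0.05 0 0; -0.01 0.05 0 0; -0.01 0.05 0 0; -0.01 0.05 0 0; -0.01 0.05 0 0; -0.01 0.05 0 0; 0 0 0 0"}}

```text
t: 3.82
eef_pos: [555.5, -97.5, 60.7]
tcp_rot: [3.14, 0.001, 1.751]
ft_force: [1.7, -0.1, 3.2]
opening: 0.005
grip_force: 1.7
```

Emit:
{"fn": "drive_tool", "kwargs": {"deltas": "-0.01 0.05 0 0; -0.01 0.05 0 0; -0.01 0.05 0 0; 0 0 0 0; 0 0 0 0"}}

```text
t: 4.23
eef_pos: [551.9, -82.6, 60.0]
tcp_rot: [-3.141, -0.0, 1.751]
ft_force: [0.2, -0.7, 0.8]
opening: 0.004
grip_force: 0.0
```

Emit:
{"fn": "drive_tool", "kwargs": {"deltas": "0 0.02 0 0; 0 0 0.06 0; 0 0 0.06 0; 0 0 0 0; -0.01 0.06 0 0; -0.02 0.1 0 0; -0.02 0.1 0 0; -0.02 0.1 0 0; -0.02 0.1 0 0; 0 0 0 0"}}

```text
t: 5.07
eef_pos: [542.4, -33.0, 72.1]
tcp_rot: [-3.141, -0.0, 1.752]
ft_force: [0.5, 0.7, 0.6]
opening: 0.003
grip_force: 0.0
```

```bash
python3 - <<'E'
from h import *;import cv2
s=env.state();print(s["eef_pos"],s["ft_force"])
t=env.read_camera("top")[0][145:230,195:380,::-1]
p=env.read_camera("side")[0][160:280,200:310,::-1]
t=cv2.resize(t,(370*13//10,221),interpolation=cv2.INTER_CUBIC)
p=cv2.resize(p,(314,343),interpolation=cv2.INTER_CUBIC)
o=np.zeros((343,481+314,3),np.uint8);o[:221,:481]=t;o[:,481:]=p;cv2.imwrite("pics/c2.png",o)
E
```

```text
[542.40952499 -32.99325871  72.07642886] [0.52312947 0.69749859 0.55091611]
```

View pics/c2.png

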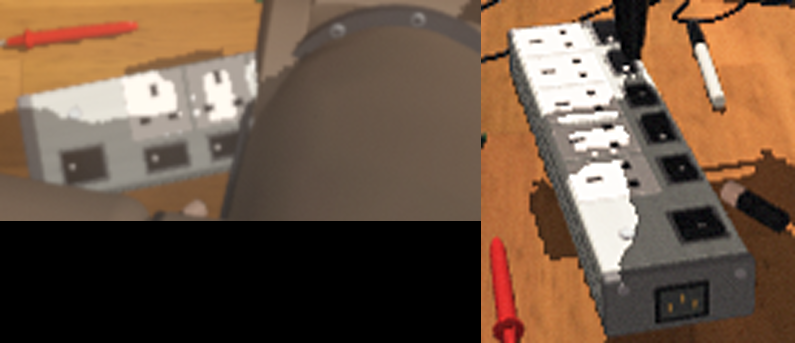

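The hand hides rocker 1, but the force rose to 3 N and then vanished with the tip at 43 mm over its inlet end, so it must be off. The strip hasn't moved. Next is rocker 3.

Emit:
{"fn": "drive_tool", "kwargs": {"deltas": "0 0.07 0 0; 0 0 0 0; 0 0 -0.06 0; 0 0 -0.06 0; 0 0 0 0; 0 0 0 0"}}

```text
t: 5.67
eef_pos: [542.9, -28.3, 59.5]
tcp_rot: [-3.141, -0.0, 1.75]
ft_force: [-0.9, -0.7, 0.8]
opening: 0.002
grip_force: 0.0
```

Emit:
{"fn": "drive_tool", "kwargs": {"deltas": "-0.01 0.05 0 0; -0.01 0.05 0 0; -0.01 0.05 0 0; -0.01 0.05 0 0; -0.01 0.05 0 0; -0.01 0.05 0 0; 0 0 0 0"}}

```text
t: 6.25
eef_pos: [537.4, 2.7, 60.6]
tcp_rot: [3.14, 0.0, 1.751]
ft_force: [1.0, 1.9, 3.9]
opening: 0.001
grip_force: 1.8
```

Emit:
{"fn": "drive_tool", "kwargs": {"deltas": "-0.01 0.05 0 0; -0.01 0.05 0 0; -0.01 0.05 0 0; 0 0 0 0; 0 0 0 0"}}

```text
t: 6.67
eef_pos: [533.9, 17.3, 60.0]
tcp_rot: [-3.141, -0.0, 1.751]
ft_force: [0.3, -0.5, 0.6]
opening: -0.0
grip_force: 0.0
```

Emit:
{"fn": "drive_tool", "kwargs": {"deltas": "0 0 0.06 0; 0 0 0.06 0; 0 0 0 0; 0 0 0 0"}}

```text
t: 7.0
eef_pos: [534.4, 16.7, 72.7]
tcp_rot: [3.14, 0.0, 1.75]
ft_force: [-0.2, -0.4, 0.0]
opening: 0.007
grip_force: 0.0
```

```bash
python3 - <<'E'
from h import *;import cv2
p=env.read_camera("wrist")[0][60:260,150:370,::-1]
cv2.imwrite("pics/w2.png",cv2.resize(p,(660,600),interpolation=cv2.INTER_CUBIC))
E
```

```text
(no output)
```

View pics/w2.png

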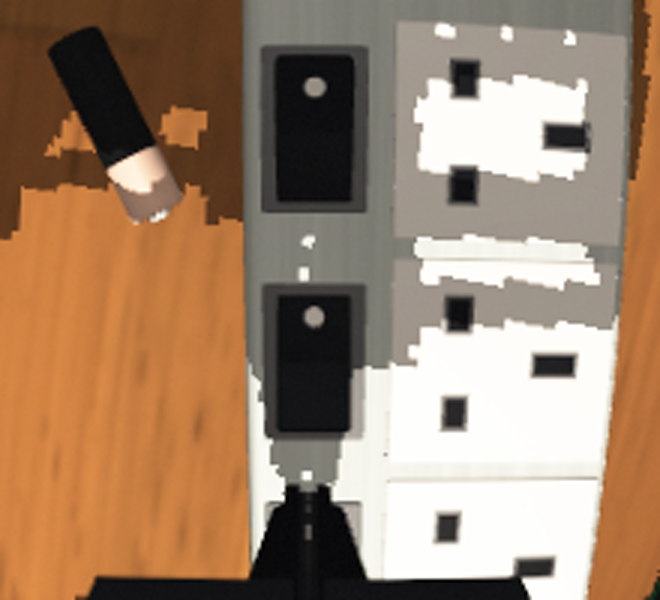

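Rocker 4's dot (314,316) lies closer to its end than rocker 5's (314,87), as on rocker 2, so rocker 4 is off and 5 is on. I'll pass over 4, then snap 5.

Emit:
{"fn": "drive_tool", "kwargs": {"deltas": "-0.01 0.09 0 0; -0.01 0.09 0 0; -0.02 0.09 0 0; -0.02 0.09 0 0; -0.01 0.09 0 0; -0.01 0.08 0 0; 0 0 0 0; 0 0 -0.06 0; 0 0 -0.06 0; 0 0 0 0"}}

```text
t: 7.88
eef_pos: [525.7, 69.6, 58.9]
tcp_rot: [-3.14, -0.0, 1.75]
ft_force: [-0.9, 0.2, -0.7]
opening: 0.002
grip_force: 0.0
```

Emit:
{"fn": "drive_tool", "kwargs": {"deltas": "0 0 0 0; -0.01 0.05 0 0; -0.01 0.05 0 0; -0.01 0.05 0 0; -0.01 0.05 0 0; -0.01 0.05 0 0; -0.01 0.05 0 0; 0 0 0 0"}}

```text
t: 8.55
eef_pos: [520.4, 100.7, 60.7]
tcp_rot: [3.14, 0.0, 1.751]
ft_force: [0.8, 1.4, 4.2]
opening: 0.006
grip_force: 2.1
```

Emit:
{"fn": "drive_tool", "kwargs": {"deltas": "-0.01 0.05 0 0; -0.01 0.05 0 0; -0.01 0.05 0 0; 0 0 0 0; 0 0 0 0"}}

```text
t: 8.97
eef_pos: [516.8, 115.3, 60.0]
tcp_rot: [-3.141, -0.0, 1.751]
ft_force: [-0.0, -0.5, -0.1]
opening: 0.008
grip_force: 0.0
```

Emit:
{"fn": "drive_tool", "kwargs": {"deltas": "0 0 0.06 0; 0 0 0.1 0; 0 0 0.3 0; 0 0 0.35 0; 0 0 0.35 0; 0 0 0.35 0; 0 -0.3 0.2 0; 0 -0.35 0 0; 0 -0.35 0 0; 0 -0.35 0 0"}}

```text
t: 9.8
eef_pos: [516.7, -21.6, 232.8]
tcp_rot: [3.14, 0.001, 1.751]
ft_force: [0.6, 0.4, -0.2]
opening: 0.007
grip_force: 0.0
```

Emit:
{"fn": "drive_tool", "kwargs": {"deltas": "-0.1 -0.35 0 0; -0.1 -0.35 0 0; -0.1 -0.35 0 0; -0.1 -0.35 0 0; -0.1 -0.35 0 0; -0.1 -0.35 0 0; -0.1 -0.35 0 0; -0.1 -0.3 0 0; 0 0 0 0; 0 0 0 0"}}

```text
t: 10.63
eef_pos: [436.3, -296.4, 231.8]
tcp_rot: [3.141, 0.0, 1.747]
ft_force: [-0.0, -0.1, -0.4]
opening: 0.005
grip_force: 0.0
```

```bash
python3 - <<'E'
from h import *;import cv2
s=env.state();print(s["eef_pos"],s["ft_force"])
t=env.read_camera("top")[0][145:230,195:380,::-1]
p=env.read_camera("side")[0][160:280,200:310,::-1]
t0=cv2.imread("pics/top0.png")[145:230,195:380]
f=lambda x,w,h:cv2.resize(x,(w,h),interpolation=cv2.INTER_CUBIC)
o=np.zeros((480,796,3),np.uint8);o[:163,:355]=f(t0,355,163);o[170:333,:355]=f(t,355,163);o[:,356:]=f(p,440,480);cv2.imwrite("pics/c3.png",o)
E
```

```text
[ 436.28127419 -296.35814983  231.80815694] [-0.03675876 -0.09918586 -0.35429196]
```

View pics/c3.png

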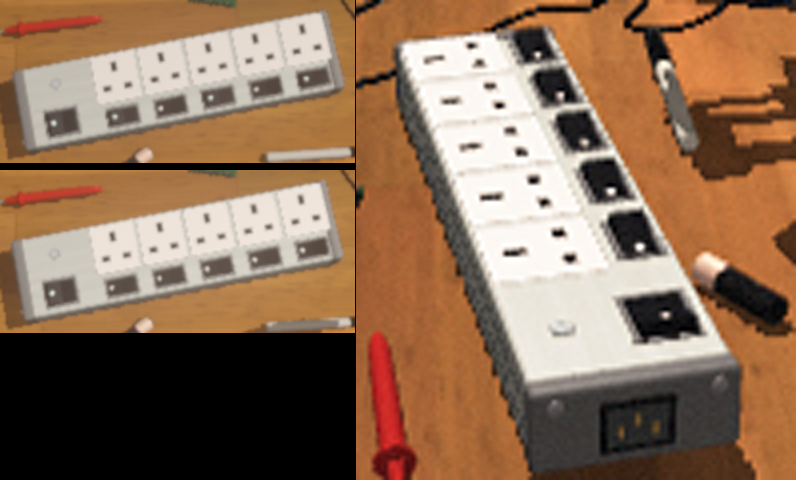

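All five dots, from (537,55) to (640,246), now sit low at the inlet end. The master's dot at (665,315) is still raised (on), and the strip and bystanders haven't moved.

```bash
python3 -c "
from cell import env
print(env.job_done())"
```

```text
the job is handed in; nothing more can be done
None
```

Job handed in: all five socket rockers look off in the final images, the master is still on, and the strip and the things around it are where they were. It was done in one pass towards the inlet, taking about 11 s with about 4 N or less in the readings.

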